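# Fit the suction nozzle to the bench fume extractor

### The arm

A 6-joint arm with a two-finger parallel gripper is mounted at the origin on a cart in front of the work surface, level with it; the furniture and walls round the work are solid. World frame = base frame: x ahead of the robot, y to its left, z up, the work surface at z = 0. Lengths are in m, angles in rad, forces in N, time in s.
With the tool pointing down it reaches from about 0.4 to 0.825 m from the base axis. Payload 7 kg.
Tool frame: the origin (TCP) lies on the centre line of the jaws, within the pads' length; the fingertips stand 22 mm ahead of it and the grasp point (between the pads) lies 3 mm ahead of it (arm.tcp_to_tips is the distance from the TCP to the fingertips, in m); z points along the fingers, y is the line along which they close (so a half turn about z gives the same grasp; the last joint's range is limited). The gripper opens to 88 mm and grips with 3 to 60 N. Pads are 19 mm wide; open, the fingers measure 130 mm over their backs; the gripper's body (78 mm by 193 mm) begins 47 mm behind the grasp point.
Start: joints at [0.288, 0.359, 0.012, 0, -1.224, -0.288], TCP at [0.675, -0, 0.249] pointing down, gripper open.
Joint ranges: [-3.07, 3.07], [-1.43, 2.12], [-1.02, 1.25], [-3.03, 1.67], [-3.05, -0], [-3.03, 3.03]. Speed limits (rad/s): [2.39, 2.39, 3.01, 3.14, 3.14, 3.14].

### API

Orientations are given as [roll, pitch, yaw] about the fixed x, y, z axes, in that order (R = Rz(yaw) Ry(pitch) Rx(roll)).
In Python, from station import arm gives the robot as it stands.
- The arm moves only by the tool jog_arm, never from a script. Its argument "targets" is a list of rows, each an object of numbers: "dx", "dy", "dz": the shift along the tool's x, y, z in mm; "rx", "ry", "rz": the turn, a rotation vector about the tool's x, y, z in rad; "gripper": the closure, from 0 (fully open) to 1 (shut). In form: [{"dx": .., "dy": .., "dz": .., "rx": .., "ry": .., "rz": .., "gripper": ..}, ...]. A call has exactly 8 rows; each row is the pose to reach, as a shift and turn from the pose commanded when the call began, along the tool's axes at that moment; what a row does not reach only later rows make up. A row lasts 1/12 s, in which the tool goes at most 41.7 mm and 7.16 degrees, less where a joint would pass 70% of its speed; a pose out of reach is approached as far as the arm can. A call with a gripper value outside its range is refused whole. The fingers move at their own pace and stop on an object; "force" is the grip in N (left out, the last holds). Time passes only in rows, so rows that repeat a pose let the fingers close, or fill a call up. It gives the time, the measured TCP pose, the force, the opening and the grip force at its end, in the units of the state.
- arm.get_state(): the state, without advancing time (a new reading comes with each control period).
- arm.grab_frame(name): name is "scene" or "side" or "wrist"; returns a dict with "frame" (420x560x3 uint8, red, green, blue), "z_map" (420x560 float32, m along the optical axis (not along the pixel's ray), 0 where there is no reading), "fx", "fy", "cx", "cy" (pixels), "view" (4x4, takes a point from world to camera coordinates). Camera axes: x right, y down, z forward; pixel columns grow to the right and rows downward; lengths in m; the calibration is good to about 2 mm. The wrist camera is an equidistant fisheye: a pixel r from the principal point sees the ray r / f radians off the axis. A picture is of the moment at which its call begins.
- arm.job_done(): hands the job in; it is judged then, once.
The state is a dict: "t": time; "q": joint angles; "qd": joint speeds; "joint_efforts": joint torques, N m; "eef_pos": TCP position; "ee_rot": TCP orientation; "force": force on the tool from outside, world axes, zero at the start; "moment": the same for the moment, N m; "width": finger opening in m; "gripper_force": force on a finger pad.
Only numpy, scipy, OpenCV 4.12 (cv2) and the standard library are available. Lean on these libraries where they do the work, as an engineer would, in place of code of your own. Each camera call takes 0.05 s, during which the arm holds its last target. There are 200 camera calls.

### The job

Get the fume extractor ready for soldering: slide the flat aluminium nozzle fully home onto its steel spigot and turn it gently until the spring button snaps out through the hole in the nozzle and locks it, then switch the extractor on at its rocker switch. Use a light hand, never ramming or wrenching the nozzle against the spigot or the button, and leave the amber rosin puck, the white tub and the small glass where they are.

Things in the scene. Friction and masses are not known exactly. Their poses are not given: they have to be found in the camera images.
- nozzle: Loose aluminium suction nozzle (black inside), 116 mm tall, 0.13 to 0.21 kg, standing upright on the bench. Round socket below (outer diameter 39 mm, bore 32.4 mm, 46 mm deep, open at the bottom), widening from 46 to 70 mm into a flat fishtail up to 116 mm: 20 mm thick along its own x, 60 mm wide along its own y. Origin: centre of the socket's lower rim; z up to the fishtail's mouth.
- nozzle_grip (a point): Middle of the nozzle's fishtail, 93 mm above the nozzle's origin on its axis: grip here from above across the 20 mm thickness. Axes as nozzle.
- nozzle_hole (a point): Middle of the oval hole in the nozzle, 8 mm wide and 10 mm tall, through the 3 mm wall of the socket on the nozzle's own -x side, 17 mm above the nozzle's origin. Axes as nozzle.
- extractor: Grey bench fume extractor, a box fixed to the bench: 100 mm (own x) by 220 mm (own y), top face 62 mm above the bench, battery on its right end (-y). An upright steel spigot stands on the left (+y) half of its top, a black rocker switch on the right (-y) half. Origin: centre of its underside; x to its back, y to its left, z up.
- spigot_foot (a point): On the spigot's upright axis, level with the shoulder (72 mm above the bench; top of a black collar, 48 mm across) on which the nozzle's rim comes to rest. The spigot is 30 mm in diameter (1.2 mm play all round in the nozzle) and 34 mm tall, its upper 6 mm tapered to 22 mm. Axes as extractor.
- button (a joint): Travel of the spring button, m: 0 out, 0.002 to 0.004 while the nozzle's bore covers it, 0.0058 at most. It stands 5 mm out of the spigot's side, 7 mm wide and 8 mm tall; a slope on its upper side lets the nozzle's rim push it in, with 6 to 12 N. Once out through the hole it blocks turning (after at most 0.15 rad of play either way) and lifting (after 2 mm).
- button_height (a point): On the spigot's axis level with the button's middle, 17 mm above the shoulder. The button faces 0.15 to 1.5 rad round from the extractor's front (own -x) towards its left (+y); where is not measured: look, or turn the seated nozzle till it snaps out. The collar carrying spigot and button is stiff (2.5 N m): do not force it round. Axes as extractor.
- switch (a joint): Rocker switch, rad: 0 off (its front half sticks up), 0.35 on (front half pressed level). It stays where it is left; some 3 N on the front half turns it.
- switch_press (a point): Middle of the rocker's front half, where to press: 12 mm in front of its pivot, 68 mm above the bench when on; when off, the surface there stands 4 mm higher. The rocker is 36 mm long (own x) and 22 mm wide, in a frame 3 mm high. Axes as extractor.
- rosin_jar: Amber rosin puck, 51 mm across, 26 mm high, a bystander. Origin: centre of its underside.
- pill_bottle: White tub with ribbed cap, 50 mm across, 84 mm high, a bystander. Origin: centre of its underside.
- shot_glass: Small clear glass, 48 mm across, 45 mm high, a bystander. Origin: centre of its underside.
Things that resemble listed ones, but are neither listed nor needed, are in the scene too. What is shaped like the nozzle but green or yellow is not meant.

How it is judged:
By the outcome, as a careful person would: the job done as asked, in the order asked, and still so for the second after the job is handed in, with the robot touching nothing.
It also fails if it takes over 72 s, if anything falls off the work surface, if the arm or the gripper's body presses on something with over 40 N, if the wrist force passes 120 N, or if a joint passes its speed limit or range.

## Working session

There is one attempt and no reset: what is moved stays moved. The work goes in short steps, Python scripts to look and compute and a tool call to move; the robot and the scene stay as the last step left them, time stands still between calls to the robot, and variables do not carry over. Pictures are saved under pics/ and viewed, at most 10 in all, crops included, and the job is handed in when it is done.

Besides the shell and the picture viewer there is one more tool, called after "Emit:" as name([rows], argument=value, ...), one row to a line, values as JSON. jog_arm: Moves the arm, as the interface text tells. Its arguments: {"type":"object","properties":{"targets":{"type":"array","items":{"type":"object","properties":{"dx":{"type":"number"},"dy":{"type":"number"},"dz":{"type":"number"},"rx":{"type":"number"},"ry":{"type":"number"},"rz":{"type":"number"},"gripper":{"type":"number"}}}},"force":{"type":"number"}},"required":["targets"]}

```bash
mkdir -p pics; cat > h.py <<'E'
import numpy as np, cv2
from station import arm
def grab(n,save=None):
    f=arm.grab_frame(n)
    if save: cv2.imwrite('pics/'+save,f['frame'][:,:,::-1])
    return f
def pts(f):
    z=f['z_map'];v,u=np.indices(z.shape)
    X=np.stack([(u-f['cx'])/f['fx']*z,(v-f['cy'])/f['fy']*z,z,np.ones_like(z)],-1)
    return (X@np.linalg.inv(f['view']).T)[...,:3]
E
python3 - <<'E'
from h import *
a=grab('scene','s1.png');b=grab('side','d1.png')
np.savez('f1.npz',sp=pts(a),dp=pts(b),si=a['frame'],di=b['frame'])
for f in(a,b):print(f['fx'],f['cx'],f['cy'],np.linalg.inv(f['view']).round(3).tolist())
print(arm.get_state())
E
```

```text
517.9587779604376 270.9926719722082 210.9555246538125 [[-0.92, -0.309, 0.242, 0.38], [-0.392, 0.716, -0.578, 0.634], [0.005, -0.626, -0.78, 0.845], [0.0, 0.0, 0.0, 1.0]]
471.8479601277502 274.9744195622106 207.71624591762287 [[-0.976, -0.132, 0.175, 0.448], [-0.218, 0.647, -0.73, 0.79], [-0.017, -0.751, -0.66, 0.743], [0.0, 0.0, 0.0, 1.0]]
{'t': 0.1, 'q': array([ 2.88076587e-01,  3.59357168e-01,  1.11455580e-02, -2.83880900e-04,
       -1.22411061e+00, -2.88098640e-01]), 'qd': array([-9.66516906e-05, -1.89563271e-03,  1.66452172e-03,  6.28902433e-04,
        7.47269423e-04, -1.61717169e-03]), 'joint_efforts': array([-1.42273191e-03, -5.84165347e+01,  2.93752134e+01,  7.01551259e+00,
        1.01412315e-02, -6.66964229e-05]), 'eef_pos': array([ 6.74593665e-01, -4.90947545e-05,  2.47691556e-01]), 'ee_rot': array([ 3.14005382e+00, -1.77708110e-04, -1.57091490e+00]), 'force': array([-0.6993147 , -0.0457527 , -0.19392529]), 'moment': array([-0.04623465,  0.0034692 , -0.0488572 ]), 'gripper_force': 0.0, 'width': 0.08789180186406155}
```

View pics/s1.png

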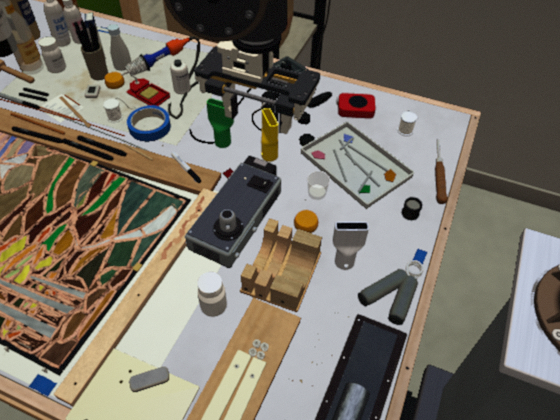

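View pics/d1.png

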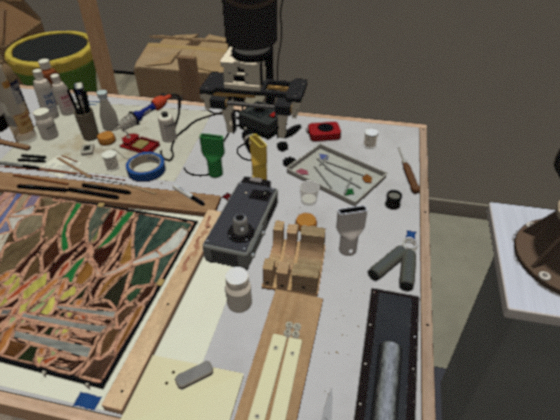

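The aluminium nozzle is at scene (348,240). The green one at (218,122) and yellow one at (269,135) are decoys. The extractor sits around (235,210), with its spigot at (227,220) and its switch at (262,180). A wooden rack stands beside the nozzle at (285,262).

```bash
python3 - <<'E'
from h import *
d=np.load('f1.npz')
for n,pt in (('s',[(348,228),(350,240),(346,258),(335,228),(366,230),(227,215),(262,180),(268,182),(256,182),(190,230),(245,160),(280,185),(237,262),(306,218),(317,178),(211,282),(285,262),(300,240),(272,230),(250,285)]),('d',[(350,222),(238,222),(258,190)])):
  for u,v in pt: print(n,u,v,d[n+'p'][v,u].round(3))
im=d['si'];o=[]
for x,y,w in((170,145,140),(300,190,140)):
  o.append(cv2.resize(im[y:y+w,x:x+w],(400,400),interpolation=cv2.INTER_CUBIC))
cv2.imwrite('pics/c1.png',np.hstack(o)[:,:,::-1])
p=d['sp']
# top face of extractor
z=p[...,2];m=((z>.056)&(z<.069)).astype(np.uint8);m[:140]=0;m[270:]=0;m[:,:180]=0;m[:,290:]=0
m=cv2.morphologyEx(m,cv2.MORPH_OPEN,np.ones((3,3)))
n,l,s,c=cv2.connectedComponentsWithStats(m);k=1+s[1:,4].argmax()
r=cv2.minAreaRect(p[l==k][:,:2].astype(np.float32)*1000);print(r,s[k])
# nozzle by height
a=p[215:275,325:375].reshape(-1,3);a=a[(a[:,2]>.03)]
print(a[:,2].max());t=a[a[:,2]>.1];print(cv2.minAreaRect(t[:,:2].astype(np.float32)*1000),len(t),t.mean(0))
# spigot
a=p[195:245,205:250].reshape(-1,3);t=a[a[:,2]>.1];print('spig',a[:,2].max(),t.mean(0),t.min(0),t.max(0),len(t))
E
```

```text
s 348 228 [0.469 0.06  0.096]
s 350 240 [0.459 0.075 0.084]
s 346 258 [0.458 0.087 0.042]
s 335 228 [0.488 0.084 0.115]
s 366 230 [0.437 0.066 0.114]
s 227 215 [0.678 0.129 0.109]
s 262 180 [ 0.669 -0.007  0.07 ]
s 268 182 [ 0.656 -0.008  0.068]
s 256 182 [0.678 0.002 0.069]
s 190 230 [0.744 0.158 0.065]
s 245 160 [ 0.73  -0.056  0.057]
s 280 185 [ 0.64  -0.033  0.04 ]
s 237 262 [ 0.653  0.15  -0.001]
s 306 218 [0.562 0.017 0.027]
s 317 178 [ 0.58  -0.097  0.024]
s 211 282 [0.65  0.252 0.083]
s 285 262 [0.565 0.121 0.011]
s 300 240 [0.547 0.094 0.059]
s 272 230 [0.604 0.095 0.061]
s 250 285 [0.599 0.207 0.037]
d 350 222 [0.463 0.083 0.093]
d 238 222 [0.68  0.14  0.104]
d 258 190 [ 0.678 -0.011  0.065]
((695.6270751953125, 64.2601318359375), (221.29122924804688, 100.3409652709961), 85.88899993896484) [ 185  163   95   91 3547]
0.8449613065506798
((437.5682373046875, 342.5081481933594), (59.112220764160156, 590.8923950195312), 5.412840366363525) 445 [0.46166181 0.08344668 0.12947262]
spig 0.8449613065506798 [0.67004246 0.14467374 0.13131221] [0.38027404 0.11012162 0.10000295] [0.6959567  0.63384883 0.84496131] 170
```

View pics/c1.png

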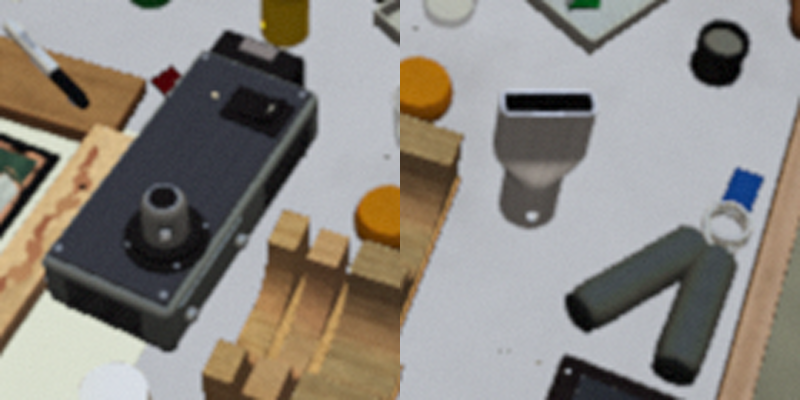

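The left crop shows the spigot at about (227,215), with its button facing the camera at about (228,227). The right crop shows the only aluminium nozzle, with its mouth at (348,227). Its hole also faces the camera, at about (346,265).

```bash
python3 - <<'E'
from h import *
d=np.load('f1.npz')
for n,bx,sx in (('s',(215,275,325,375),(195,250,200,255)),('d',(195,260,330,375),(205,250,220,258))):
  p=d[n+'p'];im=d[n+'i'].astype(int)
  a=p[bx[0]:bx[1],bx[2]:bx[3]].reshape(-1,3);t=a[(a[:,2]>.108)&(a[:,2]<.125)]
  print(n,cv2.minAreaRect(t[:,:2].astype(np.float32)*1000),len(t))
  t=a[(a[:,2]>.008)&(a[:,2]<.042)]
  # fit circle r=19.5
  from scipy.optimize import least_squares
  f=lambda q:np.hypot(t[:,0]-q[0],t[:,1]-q[1])-.0195
  r=least_squares(f,t.mean(0)[:2]-[0,.012],loss='soft_l1',f_scale=.001);print('sock',r.x,np.abs(r.fun).mean(),len(t))
  a=p[sx[0]:sx[1],sx[2]:sx[3]].reshape(-1,3);t=a[(a[:,2]>.078)&(a[:,2]<.099)]
  t=t[np.hypot(t[:,0]-.68,t[:,1]-.125)<.04]
  f=lambda q:np.hypot(t[:,0]-q[0],t[:,1]-q[1])-.015
  r=least_squares(f,t.mean(0)[:2]-[0,.012],loss='soft_l1',f_scale=.001);print('spig',r.x,np.abs(r.fun).mean(),len(t))
  t2=a[(a[:,2]>.102)&(a[:,2]<.11)];print('top',t2.mean(0),(t2.min(0)+t2.max(0))/2,len(t2))
p=d['sp']
for u,v in((227,227),(228,227),(228,228),(345,265),(346,265),(346,266)):print(u,v,p[v,u].round(4),d['si'][v,u])
E
```

```text
s ((463.84716796875, 67.75541687011719), (60.214881896972656, 23.145816802978516), 23.878662109375) 266
sock [0.46422892 0.06646189] 0.0006488393249994324 189
spig [0.68253766 0.12428326] 0.0008944478100620724 108
top [0.68172937 0.12670833 0.10582019] [0.6828015  0.12628367 0.10575718] 143
d ((462.871826171875, 71.1290512084961), (59.77519989013672, 23.681285858154297), 23.499542236328125) 221
sock [0.46290383 0.06814977] 0.04325410124289743 292
spig [0.68084983 0.12751682] 0.0010072240911018944 115
top [0.67980584 0.13032045 0.10511209] [0.68056362 0.13037697 0.10541698] 102
227 227 [0.6734 0.1408 0.0901] [137 137 138]
228 227 [0.6726 0.1387 0.0879] [132 133 132]
228 228 [0.6714 0.1411 0.0884] [114 110 107]
345 265 [0.4577 0.0809 0.0099] [190 195 202]
346 265 [0.4558 0.081  0.0112] [191 194 201]
346 266 [0.4551 0.0832 0.0114] [172 179 185]
```

Emit:
jog_arm([
  {"dx": -8, "dy": 26, "rz": 0.12},
  {"dx": -17, "dy": 53, "rz": 0.24},
  {"dx": -26, "dy": 82, "rz": 0.36},
  {"dx": -35, "dy": 111, "rz": 0.48},
  {"dx": -44, "dy": 140, "rz": 0.6},
  {"dx": -53, "dy": 167, "rz": 0.72},
  {"dx": -62, "dy": 193, "rz": 0.84},
  {"dx": -67, "dy": 211, "rz": 0.95},
])

```text
invalid input at $.targets[0]: expected keys dx, dy, dz, rx, ry, rz, gripper
```

Emit:
jog_arm([
  {"rz": 0.1},
  {"rz": 0.207},
  {"rz": 0.207, "dz": 10},
  {"rz": 0.207, "dz": 20},
  {"rz": 0.207, "dz": 30},
  {"rz": 0.207, "dz": 30},
  {"rz": 0.207, "dz": 30},
  {"rz": 0.207, "dz": 30},
])

```text
invalid input at $.targets[0]: expected keys dx, dy, dz, rx, ry, rz, gripper
```

```bash
cat >> h.py <<'E'
def wpts(f):
    z=f['z_map'];v,u=np.indices(z.shape);x=(u-f['cx'])/f['fx'];y=(v-f['cy'])/f['fy'];th=np.hypot(x,y);k=np.tan(np.minimum(th,1.4))/np.maximum(th,1e-9)
    X=np.stack([x*k*z,y*k*z,z,np.ones_like(z)],-1)
    P=(X@np.linalg.inv(f['view']).T)[...,:3];P[z<=0]=np.nan;return P
E
python3 - <<'E'
from h import *
f=grab('wrist','w1.png');P=wpts(f);a=P.reshape(-1,3)
s=arm.get_state();print(s['t'],s['eef_pos'],s['ee_rot'],s['force'])
t=a[(abs(a[:,2]-.116)<.006)&(np.hypot(a[:,0]-.464,a[:,1]-.067)<.05)]
print(len(t),cv2.minAreaRect(t[:,:2].astype(np.float32)*1000) if len(t)>5 else '')
E
```

```text
0.15 [ 6.74674350e-01 -2.83099786e-05  2.47848820e-01] [ 3.14036017e+00 -1.29209039e-04 -1.57087347e+00] [-0.36706681  0.02989224  0.34462159]
10 ((443.9765930175781, 50.09566879272461), (8.65457534790039, 1.386549711227417), 3.128042697906494)
```

View pics/w1.png

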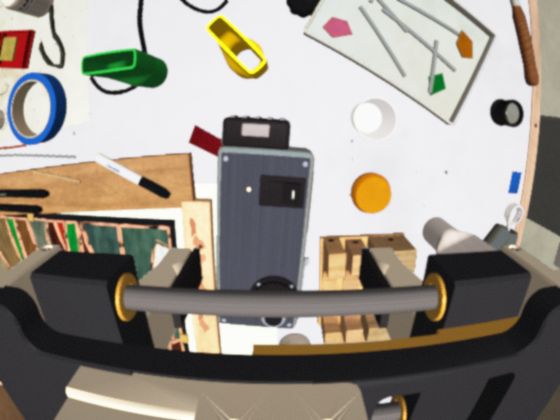

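The moves were refused because every row needs all the keys. This wrist view is still from the start pose, and shows the extractor with its switch at (283,192) and spigot at (275,300). I'll resend with full rows.

Emit:
jog_arm([
  {"dx": -8, "dy": 26, "dz": 0, "rx": 0, "ry": 0, "rz": 0.12, "gripper": 0},
  {"dx": -17, "dy": 53, "dz": 0, "rx": 0, "ry": 0, "rz": 0.24, "gripper": 0},
  {"dx": -26, "dy": 82, "dz": 0, "rx": 0, "ry": 0, "rz": 0.36, "gripper": 0},
  {"dx": -35, "dy": 111, "dz": 0, "rx": 0, "ry": 0, "rz": 0.48, "gripper": 0},
  {"dx": -44, "dy": 140, "dz": 0, "rx": 0, "ry": 0, "rz": 0.6, "gripper": 0},
  {"dx": -53, "dy": 167, "dz": 0, "rx": 0, "ry": 0, "rz": 0.72, "gripper": 0},
  {"dx": -62, "dy": 193, "dz": 0, "rx": 0, "ry": 0, "rz": 0.84, "gripper": 0},
  {"dx": -67, "dy": 211, "dz": 0, "rx": 0, "ry": 0, "rz": 0.95, "gripper": 0},
])

```text
t: 0.82
eef_pos: [0.4618, 0.0672, 0.2485]
ee_rot: [3.141, -0.0, -2.527]
force: [-0.3, 0.3, -0.3]
width: 0.0878
gripper_force: 0.0
```

Emit:
jog_arm([
  {"dx": 0, "dy": 0, "dz": 0, "rx": 0, "ry": 0, "rz": 0.1, "gripper": 0},
  {"dx": 0, "dy": 0, "dz": 0, "rx": 0, "ry": 0, "rz": 0.207, "gripper": 0},
  {"dx": 0, "dy": 0, "dz": 10, "rx": 0, "ry": 0, "rz": 0.207, "gripper": 0},
  {"dx": 0, "dy": 0, "dz": 20, "rx": 0, "ry": 0, "rz": 0.207, "gripper": 0},
  {"dx": 0, "dy": 0, "dz": 30, "rx": 0, "ry": 0, "rz": 0.207, "gripper": 0},
  {"dx": 0, "dy": 0, "dz": 30, "rx": 0, "ry": 0, "rz": 0.207, "gripper": 0},
  {"dx": 0, "dy": 0, "dz": 30, "rx": 0, "ry": 0, "rz": 0.207, "gripper": 0},
  {"dx": 0, "dy": 0, "dz": 30, "rx": 0, "ry": 0, "rz": 0.207, "gripper": 0},
])

```text
t: 1.48
eef_pos: [0.4641, 0.0668, 0.2183]
ee_rot: [-3.141, -0.001, -2.727]
force: [-0.2, -1.6, 0.3]
width: 0.0882
gripper_force: 0.0
```

```bash
python3 - <<'E'
from h import *
f=grab('wrist','w2.png');P=wpts(f);a=P.reshape(-1,3)
s=arm.get_state();print(s['t'],s['eef_pos'],s['ee_rot'],s['force'])
t=a[(abs(a[:,2]-.116)<.006)&(np.hypot(a[:,0]-.464,a[:,1]-.067)<.05)]
print(len(t),cv2.minAreaRect(t[:,:2].astype(np.float32)*1000) if len(t)>5 else '')
E
```

```text
1.5333 [0.4642663  0.06692792 0.21857881] [-3.14133043e+00 -2.17223858e-04 -2.72720238e+00] [-0.23256839 -1.31359758  1.24802893]
598 ((462.4052734375, 68.1002197265625), (59.9306755065918, 19.522258758544922), 24.330949783325195)
```

View pics/w2.png

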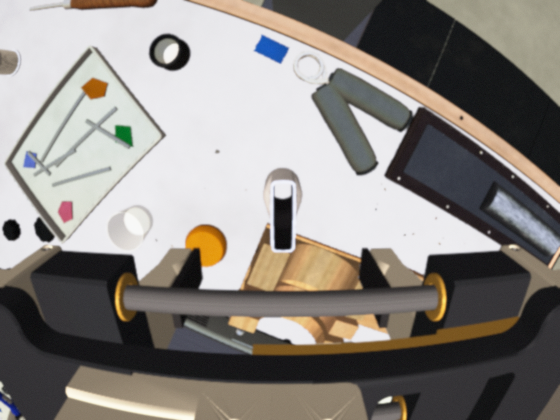

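The nozzle mouth is at (283,215), centred between the fingers. The axis measures about (0.4625, 0.068). Now I'll descend and grip.

Emit:
jog_arm([
  {"dx": 0.5, "dy": 1.2, "dz": 18, "rx": 0, "ry": 0, "rz": -0.01, "gripper": 0.3},
  {"dx": 0.5, "dy": 1.2, "dz": 40, "rx": 0, "ry": 0, "rz": -0.01, "gripper": 0.3},
  {"dx": 0.5, "dy": 1.2, "dz": 62, "rx": 0, "ry": 0, "rz": -0.01, "gripper": 0.3},
  {"dx": 0.5, "dy": 1.2, "dz": 84, "rx": 0, "ry": 0, "rz": -0.01, "gripper": 0.3},
  {"dx": 0.5, "dy": 1.2, "dz": 104, "rx": 0, "ry": 0, "rz": -0.01, "gripper": 0.3},
  {"dx": 0.5, "dy": 1.2, "dz": 117, "rx": 0, "ry": 0, "rz": -0.01, "gripper": 0.3},
  {"dx": 0.5, "dy": 1.2, "dz": 123, "rx": 0, "ry": 0, "rz": -0.01, "gripper": 0.3},
  {"dx": 0.5, "dy": 1.2, "dz": 123, "rx": 0, "ry": 0, "rz": -0.01, "gripper": 0.3},
])

```text
t: 2.2
eef_pos: [0.4627, 0.0676, 0.0947]
ee_rot: [-3.141, -0.002, -2.718]
force: [-1.0, 0.2, 1.2]
width: 0.0613
gripper_force: 0.0
```

Emit:
jog_arm([
  {"dx": 0, "dy": 0, "dz": 0, "rx": 0, "ry": 0, "rz": 0, "gripper": 0.6},
  {"dx": 0, "dy": 0, "dz": 0, "rx": 0, "ry": 0, "rz": 0, "gripper": 0.7},
  {"dx": 0, "dy": 0, "dz": 0, "rx": 0, "ry": 0, "rz": 0, "gripper": 0.8},
  {"dx": 0, "dy": 0, "dz": 0, "rx": 0, "ry": 0, "rz": 0, "gripper": 0.9},
  {"dx": 0, "dy": 0, "dz": 0, "rx": 0, "ry": 0, "rz": 0, "gripper": 1},
  {"dx": 0, "dy": 0, "dz": 0, "rx": 0, "ry": 0, "rz": 0, "gripper": 1},
  {"dx": 0, "dy": 0, "dz": 0, "rx": 0, "ry": 0, "rz": 0, "gripper": 1},
  {"dx": 0, "dy": 0, "dz": 0, "rx": 0, "ry": 0, "rz": 0, "gripper": 1},
], force=25)

```text
t: 2.87
eef_pos: [0.4632, 0.0679, 0.0958]
ee_rot: [-3.142, 0.0, -2.718]
force: [-0.8, -0.1, 1.7]
width: 0.0199
gripper_force: 24.9
```

Emit:
jog_arm([
  {"dx": 0, "dy": 0, "dz": -6, "rx": 0, "ry": 0, "rz": 0, "gripper": 1},
  {"dx": 0, "dy": 0, "dz": -20, "rx": 0, "ry": 0, "rz": 0, "gripper": 1},
  {"dx": 0, "dy": 0, "dz": -42, "rx": 0, "ry": 0, "rz": 0, "gripper": 1},
  {"dx": 0, "dy": 0, "dz": -66, "rx": 0, "ry": 0, "rz": 0, "gripper": 1},
  {"dx": 0, "dy": 0, "dz": -90, "rx": 0, "ry": 0, "rz": 0, "gripper": 1},
  {"dx": 0, "dy": 0, "dz": -112, "rx": 0, "ry": 0, "rz": 0, "gripper": 1},
  {"dx": 0, "dy": 0, "dz": -126, "rx": 0, "ry": 0, "rz": 0, "gripper": 1},
  {"dx": 0, "dy": 0, "dz": -130, "rx": 0, "ry": 0, "rz": 0, "gripper": 1},
])

```text
t: 3.53
eef_pos: [0.4639, 0.0682, 0.2283]
ee_rot: [3.141, 0.004, -2.718]
force: [0.8, -0.2, -2.8]
width: 0.02
gripper_force: 24.9
```

Emit:
jog_arm([
  {"dx": -14, "dy": -2.3, "dz": 0, "rx": 0, "ry": 0, "rz": 0.03, "gripper": 1},
  {"dx": -42, "dy": -7, "dz": 0, "rx": 0, "ry": 0, "rz": 0.08, "gripper": 1},
  {"dx": -78, "dy": -13, "dz": 0, "rx": 0, "ry": 0, "rz": 0.14, "gripper": 1},
  {"dx": -114, "dy": -19, "dz": 0, "rx": 0, "ry": 0, "rz": 0.2, "gripper": 1},
  {"dx": -150, "dy": -25, "dz": 0, "rx": 0, "ry": 0, "rz": 0.26, "gripper": 1},
  {"dx": -184, "dy": -30, "dz": 0, "rx": 0, "ry": 0, "rz": 0.31, "gripper": 1},
  {"dx": -211, "dy": -34, "dz": 0, "rx": 0, "ry": 0, "rz": 0.33, "gripper": 1},
  {"dx": -223, "dy": -36.3, "dz": 0, "rx": 0, "ry": 0, "rz": 0.33, "gripper": 1},
])

```text
t: 4.2
eef_pos: [0.6835, 0.1271, 0.2226]
ee_rot: [-3.141, -0.003, -3.049]
force: [-0.3, 0.6, -0.8]
width: 0.0202
gripper_force: 24.9
```

```bash
python3 - <<'E'
from h import *
from scipy.optimize import least_squares
o=[]
for n in('scene','side'):
  f=grab(n);p=pts(f);im=f['frame']
  s=arm.get_state();print(s['t'],s['eef_pos'],s['ee_rot'],s['force'])
  for nm,c,r,z0,z1 in(('sp',(.6813,.1265),.015,.079,.099),('noz',s['eef_pos'][:2],.0195,.135,.17)):
    t=p[(p[...,2]>z0)&(p[...,2]<z1)&(np.hypot(p[...,0]-c[0],p[...,1]-c[1])<.03)]
    q=least_squares(lambda q:np.hypot(t[:,0]-q[0],t[:,1]-q[1])-r,np.array(c),loss='soft_l1',f_scale=.001)
    print(n,nm,q.x,len(t),np.abs(q.fun).mean())
  X=f['view']@[.6813,.1265,.11,1];u,v=int(X[0]/X[2]*f['fx']+f['cx']),int(X[1]/X[2]*f['fy']+f['cy'])
  o.append(cv2.resize(im[v-60:v+40,u-50:u+50],(400,400),interpolation=cv2.INTER_CUBIC))
cv2.imwrite('pics/c3.png',np.hstack(o)[:,:,::-1])
E
```

```text
4.25 [0.6840648  0.12716035 0.22230378] [-3.14034146e+00 -2.74155347e-03 -3.04841308e+00] [ 2.89289237  0.07578616 -1.23853833]
scene sp [0.68240616 0.12428888] 100 0.0009645092637166603
scene noz [0.68442796 0.12494723] 279 0.0007252524635397898
4.3 [0.68226442 0.12672528 0.22237561] [-3.14053172 -0.00361806 -3.04832716] [-0.10760878 -0.51132354 -2.29909491]
side sp [0.68096124 0.12753724] 104 0.00108069775995931
side noz [0.68376898 0.12823429] 269 0.0007759405208204276
```

View pics/c3.png

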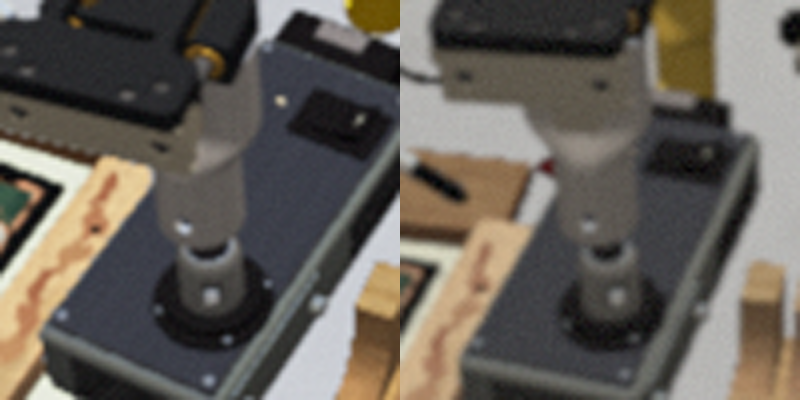

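The nozzle hangs just above the spigot, with its hole at (185,228) in the left crop and the button at (212,296). The hole sits to the left of the button, as I intended. I'll settle and then lower.

Emit:
jog_arm([
  {"dx": 0, "dy": 0, "dz": 0, "rx": 0, "ry": 0, "rz": 0, "gripper": 1},
  {"dx": 0, "dy": 0, "dz": 0, "rx": 0, "ry": 0, "rz": 0, "gripper": 1},
  {"dx": 0, "dy": 0, "dz": 2, "rx": 0, "ry": 0, "rz": 0, "gripper": 1},
  {"dx": 0, "dy": 0, "dz": 5, "rx": 0, "ry": 0, "rz": 0, "gripper": 1},
  {"dx": 0, "dy": 0, "dz": 8, "rx": 0, "ry": 0, "rz": 0, "gripper": 1},
  {"dx": 0, "dy": 0, "dz": 10, "rx": 0, "ry": 0, "rz": 0, "gripper": 1},
  {"dx": 0, "dy": 0, "dz": 10, "rx": 0, "ry": 0, "rz": 0, "gripper": 1},
  {"dx": 0, "dy": 0, "dz": 10, "rx": 0, "ry": 0, "rz": 0, "gripper": 1},
])

```text
t: 4.97
eef_pos: [0.681, 0.1265, 0.2155]
ee_rot: [-3.141, -0.0, -3.048]
force: [-0.3, -0.8, -1.9]
width: 0.0196
gripper_force: 24.9
```

```bash
cat > m.py <<'E'
from h import *
from scipy.optimize import least_squares
for n in('scene','side'):
  f=grab(n);p=pts(f)
  s=arm.get_state();print(s['t'],s['eef_pos'].round(4),s['ee_rot'].round(4),s['force'].round(1),s['moment'].round(2))
  b=s['eef_pos'][2]-.0958
  for nm,c,r,z0,z1 in(('sp',(.6813,.1265),.015,.079,.099),('noz',s['eef_pos'][:2],.0195,b+.008,b+.042)):
    t=p[(p[...,2]>z0)&(p[...,2]<z1)&(np.hypot(p[...,0]-c[0],p[...,1]-c[1])<.03)]
    q=least_squares(lambda q:np.hypot(t[:,0]-q[0],t[:,1]-q[1])-r,np.array(c),loss='soft_l1',f_scale=.001)
    print(n,nm,q.x.round(4),len(t),np.abs(q.fun).mean())
E
python3 m.py
```

```text
5.0167 [0.6812 0.1265 0.2156] [-3.1416e+00  1.0000e-04 -3.0477e+00] [-0.  -0.2 -1.8] [-0.03 -0.15 -0.01]
scene sp [0.6823 0.1243] 107 0.0009111357393527394
scene noz [0.6822 0.1243] 260 0.0005988019830318142
5.0667 [0.6813 0.1265 0.2157] [-3.1416e+00  2.0000e-04 -3.0477e+00] [ 0.6 -0.2 -1.9] [-0.01 -0.09  0.02]
side sp [0.6811 0.1276] 109 0.001103565349053914
side noz [0.6812 0.1274] 258 0.0007189763520228535
```

Emit:
jog_arm([
  {"dx": 0, "dy": 0, "dz": 2, "rx": 0, "ry": 0, "rz": 0, "gripper": 1},
  {"dx": 0, "dy": 0, "dz": 5, "rx": 0, "ry": 0, "rz": 0, "gripper": 1},
  {"dx": 0, "dy": 0, "dz": 8, "rx": 0, "ry": 0, "rz": 0, "gripper": 1},
  {"dx": 0, "dy": 0, "dz": 11, "rx": 0, "ry": 0, "rz": 0, "gripper": 1},
  {"dx": 0, "dy": 0, "dz": 14, "rx": 0, "ry": 0, "rz": 0, "gripper": 1},
  {"dx": 0, "dy": 0, "dz": 17, "rx": 0, "ry": 0, "rz": 0, "gripper": 1},
  {"dx": 0, "dy": 0, "dz": 20, "rx": 0, "ry": 0, "rz": 0, "gripper": 1},
  {"dx": 0, "dy": 0, "dz": 22, "rx": 0, "ry": 0, "rz": 0, "gripper": 1},
])

```text
t: 5.73
eef_pos: [0.6811, 0.1265, 0.193]
ee_rot: [-3.142, -0.0, -3.048]
force: [0.7, -0.4, -2.2]
width: 0.0198
gripper_force: 24.9
```

Emit:
jog_arm([
  {"dx": 0, "dy": 0, "dz": 1, "rx": 0, "ry": 0, "rz": 0, "gripper": 1},
  {"dx": 0, "dy": 0, "dz": 2, "rx": 0, "ry": 0, "rz": 0, "gripper": 1},
  {"dx": 0, "dy": 0, "dz": 3, "rx": 0, "ry": 0, "rz": 0, "gripper": 1},
  {"dx": 0, "dy": 0, "dz": 4, "rx": 0, "ry": 0, "rz": 0, "gripper": 1},
  {"dx": 0, "dy": 0, "dz": 5, "rx": 0, "ry": 0, "rz": 0, "gripper": 1},
  {"dx": 0, "dy": 0, "dz": 6, "rx": 0, "ry": 0, "rz": 0, "gripper": 1},
  {"dx": 0, "dy": 0, "dz": 7, "rx": 0, "ry": 0, "rz": 0, "gripper": 1},
  {"dx": 0, "dy": 0, "dz": 8, "rx": 0, "ry": 0, "rz": 0, "gripper": 1},
])

```text
t: 6.4
eef_pos: [0.6813, 0.1265, 0.1856]
ee_rot: [3.142, 0.0, -3.048]
force: [-0.2, 0.1, -0.8]
width: 0.0198
gripper_force: 24.9
```

Emit:
jog_arm([
  {"dx": 0, "dy": 0, "dz": 1, "rx": 0, "ry": 0, "rz": 0, "gripper": 1},
  {"dx": 0, "dy": 0, "dz": 2, "rx": 0, "ry": 0, "rz": 0, "gripper": 1},
  {"dx": 0, "dy": 0, "dz": 3, "rx": 0, "ry": 0, "rz": 0, "gripper": 1},
  {"dx": 0, "dy": 0, "dz": 4, "rx": 0, "ry": 0, "rz": 0, "gripper": 1},
  {"dx": 0, "dy": 0, "dz": 5, "rx": 0, "ry": 0, "rz": 0, "gripper": 1},
  {"dx": 0, "dy": 0, "dz": 6, "rx": 0, "ry": 0, "rz": 0, "gripper": 1},
  {"dx": 0, "dy": 0, "dz": 6, "rx": 0, "ry": 0, "rz": 0, "gripper": 1},
  {"dx": 0, "dy": 0, "dz": 6, "rx": 0, "ry": 0, "rz": 0, "gripper": 1},
])

```text
t: 7.07
eef_pos: [0.6809, 0.1267, 0.1789]
ee_rot: [3.141, -0.001, -3.048]
force: [-1.6, 3.3, -1.3]
width: 0.0199
gripper_force: 24.9
```

```bash
python3 m.py
```

```text
7.1167 [0.6809 0.1267 0.1789] [ 3.1413e+00 -9.0000e-04 -3.0479e+00] [-0.7  3.4 -1.7] [ 1.37  0.37 -0.04]
scene sp [0.6794 0.1289] 114 0.0015115819892121739
scene noz [0.6821 0.1246] 237 0.0007438516821480163
7.1667 [0.6809 0.1267 0.1789] [ 3.1414e+00 -9.0000e-04 -3.0479e+00] [-0.2  2.8 -3.6] [ 1.41  0.43 -0.01]
side sp [0.6784 0.1324] 110 0.0016708787438490472
side noz [0.6807 0.1278] 246 0.000930383052969453
```

Emit:
jog_arm([
  {"dx": 0, "dy": 0, "dz": 1, "rx": 0, "ry": 0, "rz": 0, "gripper": 1},
  {"dx": 0, "dy": 0, "dz": 2, "rx": 0, "ry": 0, "rz": 0, "gripper": 1},
  {"dx": 0, "dy": 0, "dz": 3, "rx": 0, "ry": 0, "rz": 0, "gripper": 1},
  {"dx": 0, "dy": 0, "dz": 4, "rx": 0, "ry": 0, "rz": 0, "gripper": 1},
  {"dx": 0, "dy": 0, "dz": 5, "rx": 0, "ry": 0, "rz": 0, "gripper": 1},
  {"dx": 0, "dy": 0, "dz": 6, "rx": 0, "ry": 0, "rz": 0, "gripper": 1},
  {"dx": 0, "dy": 0, "dz": 7, "rx": 0, "ry": 0, "rz": 0, "gripper": 1},
  {"dx": 0, "dy": 0, "dz": 8, "rx": 0, "ry": 0, "rz": 0, "gripper": 1},
])

```text
t: 7.83
eef_pos: [0.6812, 0.1265, 0.1715]
ee_rot: [-3.142, -0.0, -3.048]
force: [-2.1, 3.1, -1.4]
width: 0.0202
gripper_force: 24.9
```

Emit:
jog_arm([
  {"dx": 0, "dy": 0, "dz": 0.5, "rx": 0, "ry": 0, "rz": 0, "gripper": 1},
  {"dx": 0, "dy": 0, "dz": 1, "rx": 0, "ry": 0, "rz": 0, "gripper": 1},
  {"dx": 0, "dy": 0, "dz": 1.5, "rx": 0, "ry": 0, "rz": 0, "gripper": 1},
  {"dx": 0, "dy": 0, "dz": 2, "rx": 0, "ry": 0, "rz": 0, "gripper": 1},
  {"dx": 0, "dy": 0, "dz": 2.5, "rx": 0, "ry": 0, "rz": 0, "gripper": 1},
  {"dx": 0, "dy": 0, "dz": 2.5, "rx": 0, "ry": 0, "rz": 0, "gripper": 1},
  {"dx": 0, "dy": 0, "dz": 2.5, "rx": 0, "ry": 0, "rz": 0, "gripper": 1},
  {"dx": 0, "dy": 0, "dz": 2.5, "rx": 0, "ry": 0, "rz": 0, "gripper": 1},
])

```text
t: 8.5
eef_pos: [0.6812, 0.1265, 0.169]
ee_rot: [-3.142, -0.0, -3.048]
force: [-1.5, 3.5, -1.6]
width: 0.02
gripper_force: 24.9
```

Emit:
jog_arm([
  {"dx": 0, "dy": 0, "dz": 0.3, "rx": 0, "ry": 0, "rz": 0, "gripper": 1},
  {"dx": 0, "dy": 0, "dz": 0.6, "rx": 0, "ry": 0, "rz": 0, "gripper": 1},
  {"dx": 0, "dy": 0, "dz": 0.9, "rx": 0, "ry": 0, "rz": 0, "gripper": 1},
  {"dx": 0, "dy": 0, "dz": 1.2, "rx": 0, "ry": 0, "rz": 0, "gripper": 1},
  {"dx": 0, "dy": 0, "dz": 1.4, "rx": 0, "ry": 0, "rz": 0, "gripper": 1},
  {"dx": 0, "dy": 0, "dz": 1.4, "rx": 0, "ry": 0, "rz": 0, "gripper": 1},
  {"dx": 0, "dy": 0, "dz": 1.4, "rx": 0, "ry": 0, "rz": 0, "gripper": 1},
  {"dx": 0, "dy": 0, "dz": 1.4, "rx": 0, "ry": 0, "rz": 0, "gripper": 1},
])

```text
t: 9.17
eef_pos: [0.6813, 0.1265, 0.1679]
ee_rot: [-3.142, 0.0, -3.048]
force: [-2.9, 3.3, 0.4]
width: 0.02
gripper_force: 24.9
```

Emit:
jog_arm([
  {"dx": 0, "dy": 0, "dz": 0.2, "rx": 0, "ry": 0, "rz": 0, "gripper": 1},
  {"dx": 0, "dy": 0, "dz": 0.4, "rx": 0, "ry": 0, "rz": 0, "gripper": 1},
  {"dx": 0, "dy": 0, "dz": 0.5, "rx": 0, "ry": 0, "rz": 0, "gripper": 1},
  {"dx": 0, "dy": 0, "dz": 0.5, "rx": 0, "ry": 0, "rz": 0, "gripper": 1},
  {"dx": 0, "dy": 0, "dz": 0.5, "rx": 0, "ry": 0, "rz": 0, "gripper": 1},
  {"dx": 0, "dy": 0, "dz": 0.5, "rx": 0, "ry": 0, "rz": 0, "gripper": 1},
  {"dx": 0, "dy": 0, "dz": 0.5, "rx": 0, "ry": 0, "rz": 0, "gripper": 1},
  {"dx": 0, "dy": 0, "dz": 0.5, "rx": 0, "ry": 0, "rz": 0, "gripper": 1},
])

```text
t: 9.83
eef_pos: [0.6813, 0.1265, 0.1678]
ee_rot: [-3.142, 0.001, -3.048]
force: [-3.3, 2.9, 4.1]
width: 0.0195
gripper_force: 24.9
```

Emit:
jog_arm([
  {"dx": 0, "dy": 0, "dz": -0.2, "rx": 0, "ry": 0, "rz": -0.03, "gripper": 1},
  {"dx": 0, "dy": 0, "dz": -0.2, "rx": 0, "ry": 0, "rz": -0.06, "gripper": 1},
  {"dx": 0, "dy": 0, "dz": -0.2, "rx": 0, "ry": 0, "rz": -0.1, "gripper": 1},
  {"dx": 0, "dy": 0, "dz": -0.2, "rx": 0, "ry": 0, "rz": -0.14, "gripper": 1},
  {"dx": 0, "dy": 0, "dz": -0.2, "rx": 0, "ry": 0, "rz": -0.18, "gripper": 1},
  {"dx": 0, "dy": 0, "dz": -0.2, "rx": 0, "ry": 0, "rz": -0.22, "gripper": 1},
  {"dx": 0, "dy": 0, "dz": -0.2, "rx": 0, "ry": 0, "rz": -0.25, "gripper": 1},
  {"dx": 0, "dy": 0, "dz": -0.2, "rx": 0, "ry": 0, "rz": -0.25, "gripper": 1},
])

```text
t: 10.5
eef_pos: [0.6818, 0.1266, 0.1678]
ee_rot: [-3.141, 0.001, -2.796]
force: [-2.4, 3.3, 2.9]
width: 0.0198
gripper_force: 24.9
```

```bash
cat > st.py <<'E'
from station import arm
s=arm.get_state();print(s['t'],s['eef_pos'].round(4),s['ee_rot'].round(3),s['force'].round(1),s['moment'].round(2))
E
python3 st.py
```

```text
10.5 [0.6818 0.1266 0.1678] [-3.141e+00  1.000e-03 -2.796e+00] [-2.4  3.3  2.9] [1.45 0.59 0.11]
```

Emit:
jog_arm([
  {"dx": 0, "dy": 0, "dz": 0, "rx": 0, "ry": 0, "rz": -0.03, "gripper": 1},
  {"dx": 0, "dy": 0, "dz": 0, "rx": 0, "ry": 0, "rz": -0.06, "gripper": 1},
  {"dx": 0, "dy": 0, "dz": 0, "rx": 0, "ry": 0, "rz": -0.08, "gripper": 1},
  {"dx": 0, "dy": 0, "dz": 0, "rx": 0, "ry": 0, "rz": -0.1, "gripper": 1},
  {"dx": 0, "dy": 0, "dz": 0, "rx": 0, "ry": 0, "rz": -0.1, "gripper": 1},
  {"dx": 0, "dy": 0, "dz": 0, "rx": 0, "ry": 0, "rz": -0.1, "gripper": 1},
  {"dx": 0, "dy": 0, "dz": 0, "rx": 0, "ry": 0, "rz": -0.1, "gripper": 1},
  {"dx": 0, "dy": 0, "dz": 0, "rx": 0, "ry": 0, "rz": -0.1, "gripper": 1},
])

```text
t: 11.17
eef_pos: [0.6816, 0.1262, 0.1678]
ee_rot: [-3.141, 0.001, -2.698]
force: [-0.8, 0.7, 4.6]
width: 0.0198
gripper_force: 24.9
```

```bash
python3 st.py
```

```text
11.1667 [0.6816 0.1262 0.1678] [-3.141e+00  1.000e-03 -2.698e+00] [-0.8  0.7  4.6] [0.35 0.09 0.02]
```

The side force fell from about 4 N to 1 N, so the button has probably snapped out. I'll turn slightly further to centre it, then look.

Emit:
jog_arm([
  {"dx": 0, "dy": 0, "dz": 0, "rx": 0, "ry": 0, "rz": -0.02, "gripper": 1},
  {"dx": 0, "dy": 0, "dz": 0, "rx": 0, "ry": 0, "rz": -0.04, "gripper": 1},
  {"dx": 0, "dy": 0, "dz": 0, "rx": 0, "ry": 0, "rz": -0.06, "gripper": 1},
  {"dx": 0, "dy": 0, "dz": 0, "rx": 0, "ry": 0, "rz": -0.06, "gripper": 1},
  {"dx": 0, "dy": 0, "dz": 0, "rx": 0, "ry": 0, "rz": -0.06, "gripper": 1},
  {"dx": 0, "dy": 0, "dz": 0, "rx": 0, "ry": 0, "rz": -0.06, "gripper": 1},
  {"dx": 0, "dy": 0, "dz": 0, "rx": 0, "ry": 0, "rz": -0.06, "gripper": 1},
  {"dx": 0, "dy": 0, "dz": 0, "rx": 0, "ry": 0, "rz": -0.06, "gripper": 1},
])

```text
t: 11.83
eef_pos: [0.6816, 0.1262, 0.1678]
ee_rot: [-3.141, 0.001, -2.637]
force: [0.4, 0.5, 5.7]
width: 0.0196
gripper_force: 24.9
```

```bash
python3 st.py; python3 - <<'E'
from h import *
o=[]
for n in('scene','side'):
  f=grab(n);im=f['frame']
  X=f['view']@[.6813,.1265,.09,1];u,v=int(X[0]/X[2]*f['fx']+f['cx']),int(X[1]/X[2]*f['fy']+f['cy'])
  o.append(cv2.resize(im[v-30:v+30,u-30:u+30],(400,400),interpolation=cv2.INTER_CUBIC))
cv2.imwrite('pics/c4.png',np.hstack(o)[:,:,::-1])
E
```

```text
11.8333 [0.6816 0.1262 0.1678] [-3.141e+00  1.000e-03 -2.637e+00] [0.4 0.5 5.7] [ 0.08 -0.06  0.03]
```

View pics/c4.png

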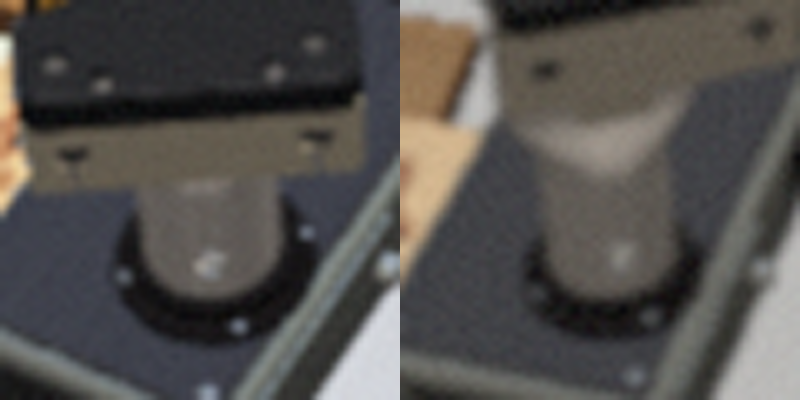

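The bright button shows through the nozzle hole in both views, at (210,265) and (622,255), and the rim sits on the collar. The spring's side force is gone, so the nozzle is locked. I'll relax, release and rise.

Emit:
jog_arm([
  {"dx": 0, "dy": 0, "dz": -0.3, "rx": 0, "ry": 0, "rz": 0, "gripper": 1},
  {"dx": 0, "dy": 0, "dz": -0.3, "rx": 0, "ry": 0, "rz": 0, "gripper": 0.7},
  {"dx": 0, "dy": 0, "dz": -0.3, "rx": 0, "ry": 0, "rz": 0, "gripper": 0.5},
  {"dx": 0, "dy": 0, "dz": -0.3, "rx": 0, "ry": 0, "rz": 0, "gripper": 0.4},
  {"dx": 0, "dy": 0, "dz": -0.3, "rx": 0, "ry": 0, "rz": 0, "gripper": 0.3},
  {"dx": 0, "dy": 0, "dz": -0.3, "rx": 0, "ry": 0, "rz": 0, "gripper": 0.3},
  {"dx": 0, "dy": 0, "dz": -0.3, "rx": 0, "ry": 0, "rz": 0, "gripper": 0.3},
  {"dx": 0, "dy": 0, "dz": -0.3, "rx": 0, "ry": 0, "rz": 0, "gripper": 0.3},
])

```text
t: 12.6
eef_pos: [0.6812, 0.1265, 0.1675]
ee_rot: [3.142, -0.0, -2.638]
force: [0.0, -0.2, 0.2]
width: 0.0591
gripper_force: 0.0
```

Emit:
jog_arm([
  {"dx": 0, "dy": 0, "dz": -5, "rx": 0, "ry": 0, "rz": 0, "gripper": 0.3},
  {"dx": 0, "dy": 0, "dz": -15, "rx": 0, "ry": 0, "rz": 0, "gripper": 0.3},
  {"dx": 0, "dy": 0, "dz": -30, "rx": 0, "ry": 0, "rz": 0, "gripper": 0.3},
  {"dx": 0, "dy": 0, "dz": -45, "rx": 0, "ry": 0, "rz": 0, "gripper": 0.3},
  {"dx": 0, "dy": 0, "dz": -60, "rx": 0, "ry": 0, "rz": 0, "gripper": 0.3},
  {"dx": 0, "dy": 0, "dz": -75, "rx": 0, "ry": 0, "rz": 0, "gripper": 0.3},
  {"dx": 0, "dy": 0, "dz": -84, "rx": 0, "ry": 0, "rz": 0, "gripper": 0.3},
  {"dx": 0, "dy": 0, "dz": -90, "rx": 0, "ry": 0, "rz": 0, "gripper": 0.3},
])

```text
t: 13.27
eef_pos: [0.6817, 0.1266, 0.26]
ee_rot: [-3.141, 0.003, -2.638]
force: [0.3, 0.8, 0.4]
width: 0.0612
gripper_force: 0.0
```

```bash
python3 st.py; python3 - <<'E'
from h import *
def show(nm,p,im):
  z=p[...,2]
  top=(abs(z-.062)<.006)&(p[...,0]>.62)&(p[...,0]<.77)&(p[...,1]>-.08)&(p[...,1]<.2)
  m=cv2.morphologyEx(top.astype(np.uint8),cv2.MORPH_OPEN,np.ones((3,3)))>0
  print(nm,'top',m.sum(),cv2.minAreaRect(p[m][:,:2].astype(np.float32)*1000))
  near=(z>.05)&(z<.085)&(p[...,0]>.64)&(p[...,0]<.74)&(p[...,1]>-.035)&(p[...,1]<.035)
  br=im.astype(int).sum(2);c=(near&(br<110)).astype(np.uint8)
  n,l,s,ct=cv2.connectedComponentsWithStats(c);
  if n>1:
    k=1+s[1:,4].argmax();q=p[l==k];print(' dark',s[k],cv2.minAreaRect(q[:,:2].astype(np.float32)*1000),q[:,2].min(),q[:,2].max(),np.median(br[near]))
d=np.load('f1.npz');show('s',d['sp'],d['si']);show('d',d['dp'],d['di'])
f=grab('wrist','w5.png');show('w',wpts(f),f['frame'])
np.savez('w5.npz',p=wpts(f),i=f['frame'])
E
```

```text
13.2667 [0.6817 0.1266 0.26  ] [-3.141e+00  3.000e-03 -2.638e+00] [0.3 0.8 0.4] [ 0.04 -0.09 -0.  ]
s top 3551 ((694.793212890625, 52.65821075439453), (244.55490112304688, 100.3409652709961), 85.88899993896484)
 dark [247 175  26  18 262] ((671.252197265625, -0.038799285888671875), (32.09819030761719, 44.31830978393555), 85.3894271850586) 0.060104287233223586 0.07550507194634859 171.0
d top 2485 ((694.8284301757812, 56.58832550048828), (244.5123291015625, 97.54673767089844), 85.92610931396484)
 dark [249 190  22  11 153] ((670.7528686523438, 2.597773551940918), (33.155860900878906, 43.338871002197266), 88.03897094726562) 0.06130573339352807 0.0749577836228712 189.0
w top 13138 ((694.9202270507812, 55.263153076171875), (239.90565490722656, 97.19065856933594), 85.85480499267578)
 dark [159 105  36  44 573] ((673.2590942382812, 1.0534934997558594), (28.887876510620117, 39.661109924316406), 85.20159149169922) 0.06195960950046436 0.0748303474882378 230.0
```

View pics/w5.png

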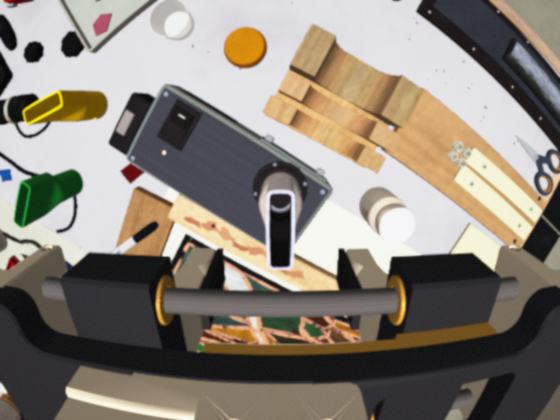

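The released nozzle stands on the spigot, with its mouth at (280,230). The rocker is at (178,125), with its pivot at about (0.672, 0.001). I'll close the fingers and go above the rocker's front half, keeping the gripper body clear of the nozzle.

Emit:
jog_arm([
  {"dx": 8, "dy": -9.4, "dz": 0, "rx": 0, "ry": 0, "rz": -0.11, "gripper": 1},
  {"dx": 19, "dy": -22, "dz": 0, "rx": 0, "ry": 0, "rz": -0.23, "gripper": 1},
  {"dx": 31, "dy": -36, "dz": 0, "rx": 0, "ry": 0, "rz": -0.35, "gripper": 1},
  {"dx": 43, "dy": -50, "dz": 0, "rx": 0, "ry": 0, "rz": -0.47, "gripper": 1},
  {"dx": 55, "dy": -64, "dz": 0, "rx": 0, "ry": 0, "rz": -0.59, "gripper": 1},
  {"dx": 67, "dy": -78, "dz": 0, "rx": 0, "ry": 0, "rz": -0.71, "gripper": 1},
  {"dx": 78, "dy": -90, "dz": 0, "rx": 0, "ry": 0, "rz": -0.83, "gripper": 1},
  {"dx": 83, "dy": -96.4, "dz": 0, "rx": 0, "ry": 0, "rz": -0.95, "gripper": 1},
])

```text
t: 13.98
eef_pos: [0.6542, 0.0003, 0.2571]
ee_rot: [3.14, -0.0, -1.683]
force: [-0.2, 0.1, -0.7]
width: 0.0133
gripper_force: 0.0
```

Emit:
jog_arm([
  {"dx": 0, "dy": 0, "dz": 0, "rx": 0, "ry": 0, "rz": -0.045, "gripper": 1},
  {"dx": 0, "dy": 0, "dz": 15, "rx": 0, "ry": 0, "rz": -0.045, "gripper": 1},
  {"dx": 0, "dy": 0, "dz": 42, "rx": 0, "ry": 0, "rz": -0.045, "gripper": 1},
  {"dx": 0, "dy": 0, "dz": 72, "rx": 0, "ry": 0, "rz": -0.045, "gripper": 1},
  {"dx": 0, "dy": 0, "dz": 102, "rx": 0, "ry": 0, "rz": -0.045, "gripper": 1},
  {"dx": 0, "dy": 0, "dz": 126, "rx": 0, "ry": 0, "rz": -0.045, "gripper": 1},
  {"dx": 0, "dy": 0, "dz": 138, "rx": 0, "ry": 0, "rz": -0.045, "gripper": 1},
  {"dx": 0, "dy": 0, "dz": 138, "rx": 0, "ry": 0, "rz": -0.045, "gripper": 1},
])

```text
t: 14.65
eef_pos: [0.6531, 0.0016, 0.1161]
ee_rot: [3.136, -0.002, -1.643]
force: [0.8, -0.2, 0.4]
width: 0.0005
gripper_force: 0.0
```

```bash
python3 st.py; python3 - <<'E'
from h import *
o=[]
for n in('scene','side'):
  f=grab(n);im=f['frame']
  X=f['view']@[.665,.002,.075,1];u,v=int(X[0]/X[2]*f['fx']+f['cx']),int(X[1]/X[2]*f['fy']+f['cy'])
  o.append(cv2.resize(im[v-40:v+40,u-40:u+40],(400,400),interpolation=cv2.INTER_CUBIC))
cv2.imwrite('pics/c6.png',np.hstack(o)[:,:,::-1])
E
```

```text
14.65 [0.6531 0.0016 0.1161] [ 3.136e+00 -2.000e-03 -1.643e+00] [ 0.8 -0.2  0.4] [-0.05  0.04 -0.  ]
```

View pics/c6.png

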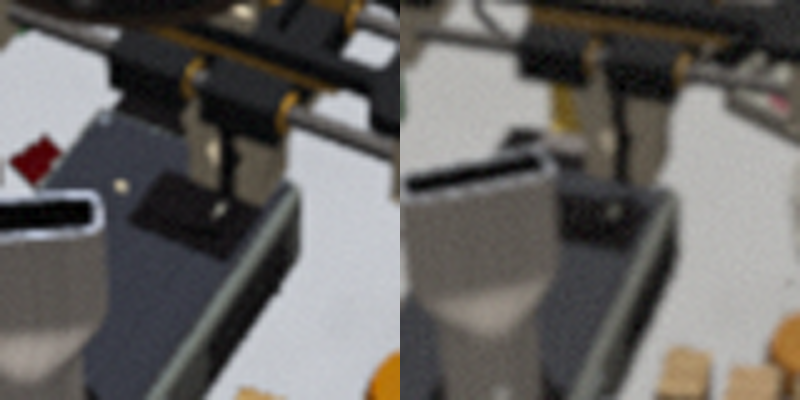

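The closed fingers are above the front of the rocker, with the tips at (235,195) in the left crop. I'll press gently.

Emit:
jog_arm([
  {"dx": 0, "dy": 0, "dz": 5, "rx": 0, "ry": 0, "rz": 0, "gripper": 1},
  {"dx": 0, "dy": 0, "dz": 12, "rx": 0, "ry": 0, "rz": 0, "gripper": 1},
  {"dx": 0, "dy": 0, "dz": 18, "rx": 0, "ry": 0, "rz": 0, "gripper": 1},
  {"dx": 0, "dy": 0, "dz": 21, "rx": 0, "ry": 0, "rz": 0, "gripper": 1},
  {"dx": 0, "dy": 0, "dz": 23, "rx": 0, "ry": 0, "rz": 0, "gripper": 1},
  {"dx": 0, "dy": 0, "dz": 25, "rx": 0, "ry": 0, "rz": 0, "gripper": 1},
  {"dx": 0, "dy": 0, "dz": 26, "rx": 0, "ry": 0, "rz": 0, "gripper": 1},
  {"dx": 0, "dy": 0, "dz": 27, "rx": 0, "ry": 0, "rz": 0, "gripper": 1},
])

```text
t: 15.42
eef_pos: [0.6546, 0.002, 0.0926]
ee_rot: [3.141, -0.0, -1.643]
force: [-4.3, 0.1, 3.3]
width: 0.0004
gripper_force: 2.1
```

Emit:
jog_arm([
  {"dx": 0, "dy": 0, "dz": 0.5, "rx": 0, "ry": 0, "rz": 0, "gripper": 1},
  {"dx": 0, "dy": 0, "dz": 1, "rx": 0, "ry": 0, "rz": 0, "gripper": 1},
  {"dx": 0, "dy": 0, "dz": 1.5, "rx": 0, "ry": 0, "rz": 0, "gripper": 1},
  {"dx": 0, "dy": 0, "dz": 2, "rx": 0, "ry": 0, "rz": 0, "gripper": 1},
  {"dx": 0, "dy": 0, "dz": 2.5, "rx": 0, "ry": 0, "rz": 0, "gripper": 1},
  {"dx": 0, "dy": 0, "dz": 2.5, "rx": 0, "ry": 0, "rz": 0, "gripper": 1},
  {"dx": 0, "dy": 0, "dz": 2.5, "rx": 0, "ry": 0, "rz": 0, "gripper": 1},
  {"dx": 0, "dy": 0, "dz": 2.5, "rx": 0, "ry": 0, "rz": 0, "gripper": 1},
])

```text
t: 16.08
eef_pos: [0.6552, 0.002, 0.0904]
ee_rot: [-3.141, 0.0, -1.643]
force: [-3.2, 0.2, 4.3]
width: 0.0007
gripper_force: 1.9
```

Emit:
jog_arm([
  {"dx": 0, "dy": 0, "dz": 0.3, "rx": 0, "ry": 0, "rz": 0, "gripper": 1},
  {"dx": 0, "dy": 0, "dz": 0.6, "rx": 0, "ry": 0, "rz": 0, "gripper": 1},
  {"dx": 0, "dy": 0, "dz": 0.9, "rx": 0, "ry": 0, "rz": 0, "gripper": 1},
  {"dx": 0, "dy": 0, "dz": 0.9, "rx": 0, "ry": 0, "rz": 0, "gripper": 1},
  {"dx": 0, "dy": 0, "dz": 0.9, "rx": 0, "ry": 0, "rz": 0, "gripper": 1},
  {"dx": 0, "dy": 0, "dz": 0.9, "rx": 0, "ry": 0, "rz": 0, "gripper": 1},
  {"dx": 0, "dy": 0, "dz": 0.9, "rx": 0, "ry": 0, "rz": 0, "gripper": 1},
  {"dx": 0, "dy": 0, "dz": 0.9, "rx": 0, "ry": 0, "rz": 0, "gripper": 1},
])

```text
t: 16.75
eef_pos: [0.6553, 0.002, 0.0902]
ee_rot: [-3.141, -0.0, -1.642]
force: [-3.7, 1.4, 8.7]
width: 0.0004
gripper_force: 4.6
```

Emit:
jog_arm([
  {"dx": 0, "dy": 0, "dz": -4, "rx": 0, "ry": 0, "rz": 0, "gripper": 1},
  {"dx": 0, "dy": 0, "dz": -14, "rx": 0, "ry": 0, "rz": 0, "gripper": 1},
  {"dx": 0, "dy": 0, "dz": -36, "rx": 0, "ry": 0, "rz": 0, "gripper": 1},
  {"dx": 0, "dy": 0, "dz": -60, "rx": 0, "ry": 0, "rz": 0, "gripper": 1},
  {"dx": 0, "dy": 0, "dz": -86, "rx": 0, "ry": 0, "rz": 0, "gripper": 1},
  {"dx": 0, "dy": 0, "dz": -112, "rx": 0, "ry": 0, "rz": 0, "gripper": 1},
  {"dx": 0, "dy": 0, "dz": -136, "rx": 0, "ry": 0, "rz": 0, "gripper": 1},
  {"dx": 0, "dy": 0, "dz": -150, "rx": 0, "ry": 0, "rz": 0, "gripper": 1},
])

```text
t: 17.42
eef_pos: [0.6563, 0.0021, 0.2432]
ee_rot: [-3.137, 0.001, -1.643]
force: [-0.3, -0.4, 0.3]
width: 0.0006
gripper_force: 0.0
```

Emit:
jog_arm([
  {"dx": 0, "dy": 10, "dz": 0, "rx": 0, "ry": 0, "rz": 0, "gripper": 1},
  {"dx": 0, "dy": 30, "dz": 0, "rx": 0, "ry": 0, "rz": 0, "gripper": 1},
  {"dx": 0, "dy": 50, "dz": 0, "rx": 0, "ry": 0, "rz": 0, "gripper": 1},
  {"dx": 0, "dy": 70, "dz": 0, "rx": 0, "ry": 0, "rz": 0, "gripper": 1},
  {"dx": 0, "dy": 90, "dz": 0, "rx": 0, "ry": 0, "rz": 0, "gripper": 1},
  {"dx": 0, "dy": 100, "dz": 0, "rx": 0, "ry": 0, "rz": 0, "gripper": 1},
  {"dx": 0, "dy": 100, "dz": 0, "rx": 0, "ry": 0, "rz": 0, "gripper": 1},
  {"dx": 0, "dy": 100, "dz": 0, "rx": 0, "ry": 0, "rz": 0, "gripper": 1},
])

```text
t: 18.08
eef_pos: [0.5554, 0.0094, 0.2398]
ee_rot: [-3.14, 0.0, -1.642]
force: [1.7, -0.5, 0.1]
width: 0.0002
gripper_force: 0.0
```

```bash
python3 st.py; python3 - <<'E'
from h import *
c=np.array([.672,.001]);ax=np.array([.997,-.0715]);ay=np.array([.0715,.997])
def prof(nm,p):
  q=(p[...,:2]-c);x=q@ax;y=q@ay
  o=[]
  for a in range(-22,23,4):
    m=(abs(x*1000-a)<2)&(abs(y)<.009)&(p[...,2]<.09)&(p[...,2]>.04);o.append((a,round(float(np.median(p[...,2][m]))*1000,1) if m.any() else None,int(m.sum())))
  print(nm,o)
d=np.load('f1.npz');prof('s0',d['sp']);prof('d0',d['dp']);prof('w0',np.load('w5.npz')['p'])
g={n:grab(n) for n in('scene','side','wrist')}
for n,f in g.items(): prof(n,wpts(f) if n=='wrist' else pts(f))
im=g['scene']['frame'];im2=g['scene']['frame']
o=[cv2.resize(im[150:210,225:285],(400,400),interpolation=cv2.INTER_CUBIC),cv2.resize(im[140:330,150:340],(400,400),interpolation=cv2.INTER_CUBIC)]
cv2.imwrite('pics/c7.png',np.hstack(o)[:,:,::-1])
E
```

```text
18.0833 [0.5554 0.0094 0.2398] [-3.14   0.    -1.642] [ 1.7 -0.5  0.1] [-0.09 -0.09 -0.  ]
s0 [(-22, 64.2, 20), (-18, 65.3, 16), (-14, 72.1, 26), (-10, 72.3, 15), (-6, 71.2, 13), (-2, 69.1, 15), (2, 67.7, 13), (6, 68.9, 16), (10, 67.3, 12), (14, 66.9, 15), (18, 68.0, 13), (22, 66.2, 10)]
d0 [(-22, 63.0, 13), (-18, 65.5, 15), (-14, 72.1, 10), (-10, 71.6, 8), (-6, 69.8, 8), (-2, 69.2, 7), (2, 67.8, 7), (6, 66.7, 8), (10, 66.8, 7), (14, 67.9, 11), (18, 66.8, 4), (22, 64.6, 8)]
w0 [(-22, 63.3, 70), (-18, 64.8, 88), (-14, 72.2, 59), (-10, 70.5, 61), (-6, 69.0, 61), (-2, 67.5, 58), (2, 66.9, 62), (6, 66.8, 58), (10, 67.0, 63), (14, 66.7, 61), (18, 66.4, 46), (22, 63.4, 48)]
scene [(-22, 62.6, 19), (-18, 66.5, 20), (-14, 68.2, 16), (-10, 68.4, 18), (-6, 67.6, 16), (-2, 67.7, 15), (2, 68.6, 15), (6, 69.9, 14), (10, 71.8, 22), (14, 72.2, 17), (18, 73.3, 14), (22, 65.4, 5)]
side [(-22, 64.2, 13), (-18, 67.0, 13), (-14, 67.2, 7), (-10, 65.9, 11), (-6, 66.7, 10), (-2, 67.4, 10), (2, 68.6, 11), (6, 70.6, 10), (10, 70.9, 10), (14, 71.6, 10), (18, 73.1, 2), (22, None, 0)]
wrist [(-22, 63.3, 77), (-18, 66.7, 81), (-14, 66.9, 61), (-10, 67.3, 61), (-6, 67.0, 65), (-2, 67.0, 57), (2, 67.7, 70), (6, 69.0, 70), (10, 70.5, 71), (14, 72.2, 70), (18, 72.6, 20), (22, 63.7, 25)]
```

View pics/c7.png

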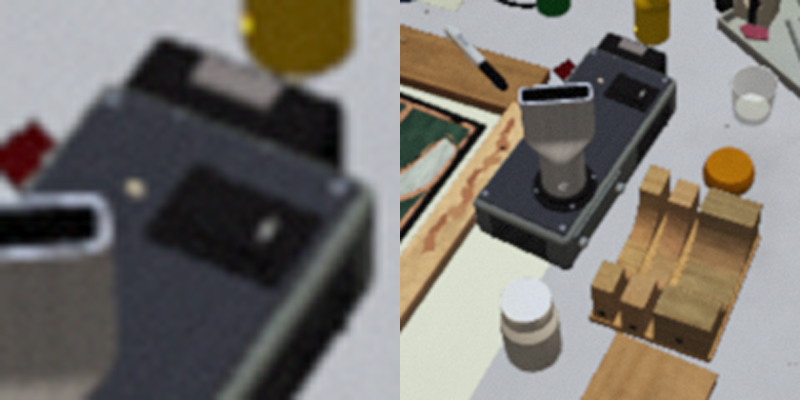

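The rocker's front half is now level at 67 mm and its back half is raised, so the switch is on. The nozzle is seated with the button showing, and the bystanders haven't moved.

```bash
python3 -c "
from station import arm
print(arm.job_done())"
```

```text
the job is handed in; nothing more can be done
None
```

The nozzle is fully seated on its spigot and locked by the spring button, the extractor is switched on, the bystanders are untouched, and the job was handed in at about 18 s.

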